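# Fit the drip ring and the candle to the candlestick

### The job

Get the candlestick ready for dinner. First set the white drip ring, skirt down, level on the candlestick's cup; then take the yellow candle out of the black dish and lower it, bevelled end down, through the ring until it stands upright and fully home in the candlestick. Lower both into place rather than dropping them, and leave the mug, the remote control and the matchbox alone.

Things in the scene. Friction and masses are not known exactly. Their poses are not given: they have to be found in the camera images.
- candlestick: Loose grey metal candlestick, round, 95 mm tall, about 600 g, upright on the table. Origin: centre of its underside; z up. Foot 92 mm wide, 6 mm thick at its edge; stem 17 mm thick at 28-44 mm height; straight cup 35 mm outside from 60 to 95 mm height, its bore 24.4 mm wide (28 over the top 4 mm) and 30 mm deep, with a flat floor 65 mm above the origin.
- socket_mouth (a point): Centre of the candlestick cup's open mouth, level with its lip, 95 mm above the candlestick's origin; the bore runs down from here for 30 mm.
- drip_ring: Loose white porcelain drip ring (saucer that catches wax), round, 68 mm wide, 18 mm tall, about 70 g, lying skirt down on the table. Origin: centre of its underside, on the hole's axis; z up. Skirt 47 mm outside, 39 inside, 7 mm deep; floor at 7-11 mm with a 26 mm through hole; upright rim 3 mm thick at 7-18 mm, to hold it by. Seated, its origin is 88 mm above the candlestick's.
- candle: Loose yellow dinner candle, straight round rod 22 mm wide, 180 mm long plus a 9 mm wick, about 62 g. Origin: centre of its flat lower end, bevelled over 4 mm to 19 mm wide; z along it to the wick; the top 12 mm taper. It starts upright in the dish's cup, lower end 8 mm above the table; it comes out 26 mm straight up. Home in the candlestick, its origin is 65 mm above the candlestick's.
- dish: Heavy black square dish, fixed, with flared sides: 150 mm square at the top edge, 110 mm at the foot, 40 mm high, with dried petals. Origin: centre of its underside; z up, x and y parallel to its sides. In its middle stands a black cup for the candle, 37 mm outside, 27 mm inside, floor 8 mm and lip 34 mm above the table.
- mug: Bystander: loose cream speckled mug, empty, 87 mm across at the top, 88 mm tall, with a handle on its +y side reaching 75 mm from its axis, standing on a flat green coaster 100 mm wide and 5 mm thick. Origin: centre of its underside.
- remote: Bystander: loose black remote control, 165 mm (its x) by 46 mm by 18 mm high, lying flat. Origin: centre of its underside.
- matchbox: Bystander: loose red box of long matches, 110 mm (its x) by 62 mm by 22 mm high, lying flat. Origin: centre of its underside.
There are look-alikes about, which are no part of the job. What is shaped like the candle but blue or green is not meant.

How it is judged:
By the outcome, as a careful person would: the job done as asked, in the order asked, and still so for the second after the job is handed in, with the robot touching nothing.
It also fails if it takes over 67 s, if anything falls off the work surface, if the arm or the gripper's body presses on something with over 40 N, if the wrist force passes 120 N, or if a joint passes its speed limit or range.

### The arm

A 6-joint arm with a two-finger parallel gripper is mounted at the origin on the work surface. World frame = base frame: x ahead of the robot, y to its left, z up, the work surface at z = 0. Lengths are in m, angles in degrees, forces in N, time in s.
With the tool pointing down it reaches from about 0.25 to 0.725 m from the base axis. Payload 9.7 kg.
Tool frame: the origin (TCP) lies where the fingers leave the gripper's body, on its centre line; the fingertips stand 73 mm ahead of it and the grasp point (between the pads) lies 54 mm ahead of it; z points along the fingers, y is the line along which they close (so a half turn about z gives the same grasp; the last joint's range is limited). The gripper opens to 85 mm and grips with 20 to 120 N. Pads are 22 mm wide; open, the fingers measure 114 mm over their backs; the gripper's body (76 mm by 85 mm) begins 54 mm behind the grasp point. The pads swing forward as they close: fully open they stand 13 mm farther back than shut.
Start: joints at [-68.526, 4.979, 10.078, 95.1, 0, 90], TCP at [0.201, -0.512, 0.304] pointing down, gripper open.
Joint ranges: [-179.16, 179.16], [-48.56, 103.87], [-65.8, 70.77], [-126.05, 130.52], [-82.76, 87.17], [-180, 180]. Speed limits (degrees/s): [127.2, 127.2, 147.25, 180, 180, 180].

### API

Orientations are given as [roll, pitch, yaw] about the fixed x, y, z axes, in that order (R = Rz(yaw) Ry(pitch) Rx(roll)).
In Python, from workcell import sensors, imaging, bot gives the robot as it stands.
- The arm moves only by the tool apply_moves, never from a script. Its argument "rows" is a list of rows, each a list of 3 entries, a list of its own where there are three numbers: the shift along the tool's x, y, z in units of 10 cm (1.0 is 10 cm), then the turn, a rotation vector about the tool's x, y, z in units of 30 degrees (1.0 is 30 degrees), then the opening, from 0 (shut) to 1 (fully open). A call has 1 to 20 rows; each row is the pose to reach, as a shift and turn from the pose commanded when the call began, along the tool's axes at that moment; what a row does not reach only later rows make up. A row lasts 1/10 s, in which the tool goes at most 50 mm and 8.59 degrees, less where a joint would pass 70% of its speed; a pose out of reach is approached as far as the arm can. A call with a number of a shift or a turn outside -1 to 1 is refused whole. A call with a gripper value outside its range is refused whole. The fingers move at their own pace and stop on an object; "force" is the grip in N (left out, the last holds). Time passes only in rows, so rows that repeat a pose let the fingers close. It gives the time, the measured TCP pose, the force, the opening and the grip force at its end, in the units of the state.
- sensors.get_obs(): the state, without advancing time (a new reading comes with each control period).
- imaging.camera(name): name is "scene" or "top"; returns (picture, depth): 420x560x3 uint8, red, green, blue; 420x560 float32, m along the optical axis (not along the pixel's ray), 0 where there is no reading.
- imaging.get_calibration(name): a dict with "intrinsics" (3x3 intrinsics, pixels), "dist_coeffs" ([k1, k2, p1, p2, k3] as OpenCV has them; the pictures are not rectified), "world_from_camera" (4x4, takes a point from camera to world coordinates). Camera axes: x right, y down, z forward; pixel columns grow to the right and rows downward; lengths in m; the calibration is good to about 2 mm. A picture is of the moment at which its call begins. get_calibration takes no time and is no camera call.
- bot.job_done(): hands the job in; it is judged then, once.
The state is a dict: "time": time; "q": joint angles; "qd": joint speeds; "joint_efforts": joint torques, N m; "ee_pos": TCP position; "tcp_rot": TCP orientation; "wrist_force": force on the tool from outside, world axes, zero at the start; "torque": the same for the moment, N m; "opening": finger opening in m; "grasp_force": force on a finger pad.
Only numpy, scipy, OpenCV 4.12 (cv2) and the standard library are available. Lean on these libraries where they do the work, as an engineer would, in place of code of your own. Each camera call takes 0.05 s, during which the arm holds its last target. There are 200 camera calls.

## Working session

There is one attempt and no reset: what is moved stays moved. The work goes in short steps, Python scripts to look and compute and a tool call to move; the robot and the scene stay as the last step left them, time stands still between calls to the robot, and variables do not carry over. Pictures are saved under pics/ and viewed, at most 10 in all, crops included, and the job is handed in when it is done.

Besides the shell and the picture viewer there is one more tool, called after "Call:" as name(argument=value, ...) on one line, values as JSON. apply_moves: Moves the arm, as the interface text tells. Its arguments: {"type":"object","properties":{"rows":{"type":"array"},"force":{"type":"number"}},"required":["rows"]}

```bash
mkdir -p pics
python3 - <<'E'
from workcell import sensors, imaging
import cv2, numpy as np
for n in("scene","top"):
    p,d=imaging.camera(n); c=imaging.get_calibration(n)
    cv2.imwrite(f"pics/{n}0.png",p[:,:,::-1]); np.savez(f"{n}0.npz",p=p,d=d)
    print(n,np.round(c["intrinsics"],1).tolist(),c["dist_coeffs"],np.round(c["world_from_camera"],3).tolist())
print(sensors.get_obs())
E
```

```text
scene [[384.4, 0.0, 278.8], [0.0, 384.4, 208.2], [0.0, 0.0, 1.0]] [-0.02547367  0.          0.          0.          0.        ] [[0.464, 0.667, -0.583, 1.125], [0.886, -0.339, 0.317, -0.351], [0.014, -0.663, -0.748, 0.798], [0.0, 0.0, 0.0, 1.0]]
top [[449.4, 0.0, 291.3], [0.0, 449.4, 210.4], [0.0, 0.0, 1.0]] [-0.11375997  0.          0.          0.          0.        ] [[-0.005, -0.983, 0.182, 0.398], [-1.0, 0.002, -0.018, -0.07], [0.017, -0.182, -0.983, 1.032], [0.0, 0.0, 0.0, 1.0]]
{'time': 0.1, 'q': array([-6.85257653e+01,  5.00724884e+00,  1.00390951e+01,  9.51016333e+01,
        1.84878887e-03,  9.00002955e+01]), 'qd': array([-0.03538433, -0.06124769,  0.19481944,  0.13035425, -0.01411155,
       -0.03650173]), 'joint_efforts': array([-4.81982488e-05, -5.21565270e+01,  4.65652013e+01,  1.61244784e-02,
        1.11723587e-04,  2.73942891e-05]), 'ee_pos': array([ 0.20130319, -0.51169388,  0.30326155]), 'tcp_rot': array([-1.79930213e+02, -1.84842752e-03,  2.14739369e+01]), 'wrist_force': array([-0.09415768, -0.93544445,  0.38514737]), 'torque': array([-0.05212876, -0.0098179 ,  0.00737638]), 'grasp_force': 0.0, 'opening': 0.08511880765141923}
```

View pics/scene0.png

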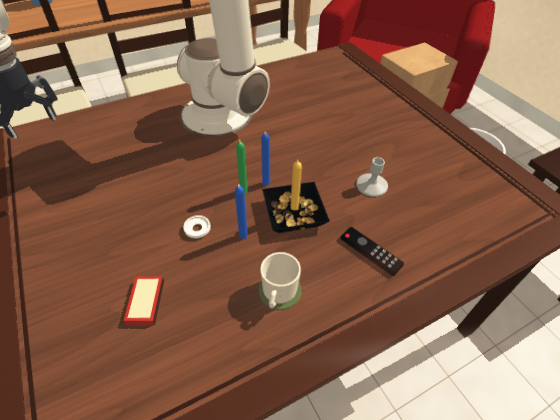

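View pics/top0.png

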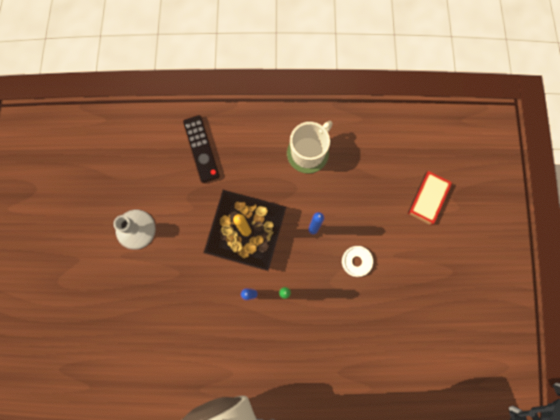

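The scene view shows:
- the yellow candle in the dish at (296,185)
- blue look-alikes at (265,158) and (241,212), and a green one at (241,165)
- the white ring at (197,227), with the pale mug at (281,280) the only other white thing
- the candlestick at (375,178)

In the top view the ring is at (357,261), the yellow candle at (241,224), the candlestick's cup at (123,224), the blue candles at (316,222) and (247,294), and the green one at (285,293). I choose the yellow candle, the round ring with a hole, and the grey candlestick. Next is a close crop montage to check these.

```bash
cat > h.py <<'E'
import numpy as np, cv2
from workcell import sensors, imaging
C={n:imaging.get_calibration(n) for n in("scene","top")}
def ray(n,uv):
    c=C[n];K=np.array(c["intrinsics"]);T=np.array(c["world_from_camera"])
    x=cv2.undistortPoints(np.array(uv,float).reshape(-1,1,2),K,np.array(c["dist_coeffs"])).reshape(-1,2)
    d=np.c_[x,np.ones(len(x))]@T[:3,:3].T
    return T[:3,3],d
def plane(n,uv,z):
    o,d=ray(n,uv); return o+d*((z-o[2])/d[:,2])[:,None]
def tri(a,b):  # a in scene, b in top
    o1,d1=ray("scene",a);o2,d2=ray("top",b);d1=d1[0];d2=d2[0]
    s=np.linalg.lstsq(np.c_[d1,-d2],o2-o1,rcond=None)[0]
    p,q=o1+s[0]*d1,o2+s[1]*d2
    return (p+q)/2,np.linalg.norm(p-q)
def proj(n,P):
    c=C[n];T=np.linalg.inv(c["world_from_camera"])
    return cv2.projectPoints(np.array(P,float).reshape(-1,1,3),cv2.Rodrigues(T[:3,:3])[0],T[:3,3],np.array(c["intrinsics"]),np.array(c["dist_coeffs"]))[0].reshape(-1,2)
def cloud(n,d,mask):
    v,u=np.nonzero(mask&(d>0)); o,r=ray(n,np.c_[u,v]); return o+r*d[v,u][:,None]
def blob(m,box):
    x0,y0,x1,y1=box;mm=np.zeros(m.shape,bool);mm[y0:y1,x0:x1]=m[y0:y1,x0:x1]
    k,l,s,_=cv2.connectedComponentsWithStats(mm.astype(np.uint8)); return l==1+np.argmax(s[1:,4])
E
python3 - <<'E'
from h import *
S=np.load("scene0.npz");T=np.load("top0.npz")
out=[]
for im,bs in((S["p"],[(162,197,232,257),(340,145,410,205),(260,150,330,240)]),(T["p"],[(322,231,392,291),(90,195,160,255),(205,185,285,275)])):
    out.append(np.hstack([cv2.resize(im[b[1]:b[3],b[0]:b[2]],(266,280),interpolation=cv2.INTER_CUBIC) for b in bs]))
cv2.imwrite("pics/crop.png",np.vstack(out)[:,:,::-1])
# ring
R={}
for n,D,b in(("scene",S,(175,205,220,250)),("top",T,(335,240,380,285))):
    p=D["p"].astype(int);m=blob((p.min(2)>120)&(p.max(2)-p.min(2)<70),b)
    c=max(cv2.findContours(m.astype(np.uint8),cv2.RETR_EXTERNAL,cv2.CHAIN_APPROX_NONE)[0],key=len)
    R[n]=cv2.fitEllipse(c);P=cloud(n,D["d"],m);print(n,"ring",R[n],m.sum(),"depth zmax",np.percentile(P[:,2],[50,90,98]),P[P[:,2]>.012].mean(0))
    y=blob((p[...,0]>150)&(p[...,2]<60)&(p[...,1]>90),(282,155,305,212) if n=="scene" else(228,210,256,240))
    P=cloud(n,D["d"],y)
    for z in np.arange(.05,.21,.02):
        s=P[abs(P[:,2]-z)<.01]
        if len(s)>2: print("candle",z,s.mean(0).round(4),len(s))
print("ring tri",tri(R["scene"][0],R["top"][0]), plane("scene",[R["scene"][0]],.018),plane("top",[R["top"][0]],.018))
for n,D,b in(("scene",S,(340,145,410,205)),("top",T,(90,195,160,255))):
    m=np.zeros(D["d"].shape,bool);m[b[1]:b[3],b[0]:b[2]]=1
    P=cloud(n,D["d"],m)
    for lo,hi in((.003,.012),(.06,.09),(.09,.105)):
        s=P[(P[:,2]>lo)&(P[:,2]<hi)];print("stick",n,lo,len(s),s.mean(0).round(4),s.min(0).round(4),s.max(0).round(4))
E
```

```text
scene ring ((196.62814331054688, 226.0724334716797), (21.84952163696289, 26.710269927978516), 78.34742736816406) 442 depth zmax [0.01051383 0.01648512 0.01845303] [ 0.47194527 -0.23884465  0.01524754]
candle 0.05 [0.5489 0.01   0.0506] 30
candle 0.07 [0.548  0.0087 0.0703] 35
candle 0.09000000000000001 [0.5483 0.0095 0.0905] 37
candle 0.11000000000000001 [0.5485 0.01   0.1092] 41
candle 0.13 [0.5477 0.009  0.1305] 41
candle 0.15000000000000002 [0.5482 0.0094 0.1498] 44
candle 0.17000000000000004 [0.5475 0.0088 0.1706] 51
candle 0.19 [0.5413 0.0084 0.1835] 17
top ring ((356.9550476074219, 260.9111328125), (30.37801742553711, 30.863046646118164), 104.32615661621094) 707 depth zmax [0.01166476 0.01824675 0.02102327] [ 0.4680952  -0.23548158  0.01543479]
candle 0.05 [0.5298 0.0131 0.0501] 14
candle 0.07 [0.5295 0.0122 0.0699] 11
candle 0.09000000000000001 [0.5301 0.0124 0.0888] 12
candle 0.11000000000000001 [0.5301 0.0127 0.1095] 17
candle 0.13 [0.5302 0.0118 0.1311] 15
candle 0.15000000000000002 [0.5303 0.0134 0.15  ] 14
candle 0.17000000000000004 [0.5308 0.0135 0.1724] 28
candle 0.19 [0.5369 0.0128 0.1853] 47
ring tri (array([ 0.46904462, -0.23752978,  0.01068188]), np.float64(0.0006416090498381229)) [[ 0.47499807 -0.23887264  0.018     ]] [[ 0.46863196 -0.23602072  0.018     ]]
stick scene 0.003 307 [0.5548 0.2685 0.0084] [0.4279 0.2265 0.0031] [0.6409 0.485  0.012 ]
stick scene 0.06 138 [0.5509 0.2689 0.077 ] [0.5324 0.2554 0.0602] [0.5657 0.2882 0.0899]
stick scene 0.09 56 [0.547  0.2731 0.0927] [0.5302 0.2561 0.09  ] [0.565  0.29   0.0968]
stick top 0.003 762 [0.5495 0.2887 0.0066] [0.4856 0.2167 0.003 ] [0.6259 0.3882 0.012 ]
stick top 0.06 175 [0.543  0.2741 0.0741] [0.526  0.2588 0.0608] [0.5585 0.2885 0.09  ]
stick top 0.09 114 [0.5437 0.2766 0.0944] [0.5268 0.2591 0.0902] [0.5596 0.2928 0.1006]
```

View pics/crop.png

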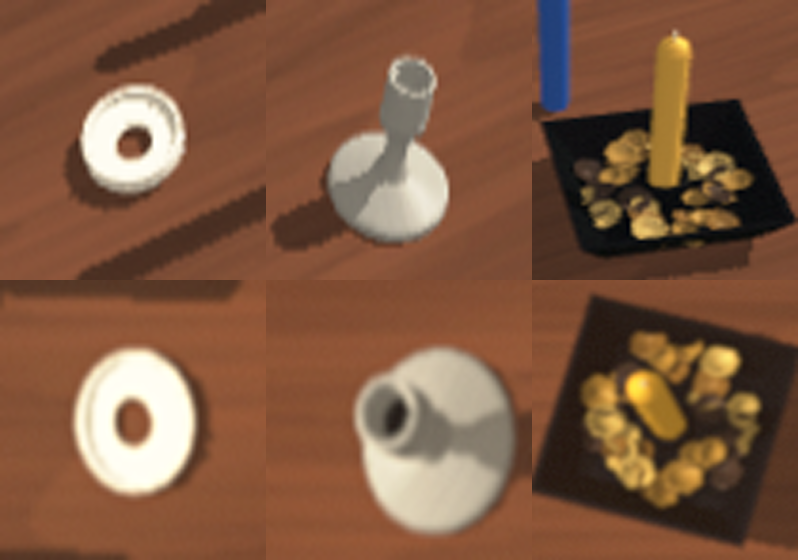

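The crop confirms the white ring with its hole, the grey candlestick with an open cup, and the single yellow candle in the black dish. The depth and ray estimates from both views agree once I allow about 3 mm of calibration offset. I'll work at yaw 90, where the tool axes line up with the world axes.

```bash
cat >> h.py <<'E'
from scipy.spatial.transform import Rotation as R
def plan(tgts, pose=None):
    "print the calls (shift units, turn units) through world targets (x,y,z,yaw), tool straight down"
    if pose is None:
        o=sensors.get_obs(); p=np.array(o["ee_pos"]);r=R.from_euler("xyz",o["tcp_rot"],degrees=True)
    for t in tgts:
        n=0
        while 1:
            rt=R.from_euler("xyz",[180,0,t[3]],degrees=True)
            s=r.inv().apply(np.array(t[:3])-p)*10; w=np.degrees((r.inv()*rt).as_rotvec())/30
            k=max(1,abs(s).max(),abs(w).max()); s,w=np.round(s/k,3),np.round(w/k,3)
            print(s.tolist(),w.tolist(),"->",t if k==1 else "")
            p=p+r.apply(s)/10; r=r*R.from_rotvec(np.radians(w*30)); n+=1
            if k==1: break
E
python3 -c "
from h import *
plan([(.470,-.237,.25,90)])"
```

```text
[1.0, -0.448, 0.152] [-0.001, -0.0, -0.652] -> 
[1.0, -0.08, 0.14] [-0.0, -0.0, -0.596] -> 
[1.0, 0.236, 0.143] [-0.0, -0.001, -0.611] -> 
[0.61, 0.375, 0.099] [-0.001, -0.0, -0.425] -> (0.47, -0.237, 0.25, 90)
```

Call:
apply_moves(rows=[[[1.0,-0.45,0.15],[0,0,-0.65],1],[[1.0,-0.45,0.15],[0,0,-0.65],1],[[1.0,-0.45,0.15],[0,0,-0.65],1],[[1.0,-0.45,0.15],[0,0,-0.65],1]])

```text
time: 0.5
ee_pos: [0.2789, -0.4321, 0.2886]
tcp_rot: [-180.0, -0.0, 41.2]
wrist_force: [-0.3, -0.2, -0.0]
opening: 0.0853
grasp_force: 0.0
```

Call:
apply_moves(rows=[[[1.0,-0.08,0.14],[0,0,-0.6],1],[[1.0,-0.08,0.14],[0,0,-0.6],1],[[1.0,-0.08,0.14],[0,0,-0.6],1],[[1.0,-0.08,0.14],[0,0,-0.6],1]])

```text
time: 0.9
ee_pos: [0.3484, -0.3618, 0.2748]
tcp_rot: [-180.0, 0.0, 59.0]
wrist_force: [-0.5, -2.5, 0.6]
opening: 0.0855
grasp_force: 0.0
```

Call:
apply_moves(rows=[[[1.0,0.24,0.14],[0,0,-0.61],1],[[1.0,0.24,0.14],[0,0,-0.61],1],[[1.0,0.24,0.14],[0,0,-0.61],1],[[1.0,0.24,0.14],[0,0,-0.61],1]])

```text
time: 1.3
ee_pos: [0.4202, -0.289, 0.2608]
tcp_rot: [-180.0, 0.0, 77.2]
wrist_force: [-0.1, -1.4, -0.4]
opening: 0.0854
grasp_force: 0.0
```

Call:
apply_moves(rows=[[[0.61,0.37,0.1],[0,0,-0.42],1],[[0.61,0.37,0.1],[0,0,-0.42],1],[[0.61,0.37,0.1],[0,0,-0.42],1],[[0.61,0.37,0.1],[0,0,-0.42],1],[[0.61,0.37,0.1],[0,0,-0.42],1]])

```text
time: 1.8
ee_pos: [0.4689, -0.2387, 0.2513]
tcp_rot: [180.0, 0.0, 89.6]
wrist_force: [1.1, -0.7, -0.6]
opening: 0.0854
grasp_force: 0.0
```

Run:
```python
from h import *
ims=[]
for n in("scene","top"):
    p,d=imaging.camera(n); ims.append(p)
    D0=np.load(n+"0.npz")["d"]
    m=(D0-d>.05)&(d>0)
    P=cloud(n,d,m); P=P[(abs(P[:,0]-.469)<.09)&(abs(P[:,1]+.238)<.06)&(P[:,2]>.1)]
    print(n,len(P),P[:,2].min())
    f=P[P[:,2]<.235]
    for s in(f[f[:,0]<.469],f[f[:,0]>.469]):
        if len(s): print(len(s),s.min(0).round(4),s.max(0).round(4),s.mean(0).round(4))
cv2.imwrite("pics/hov.png",np.hstack([cv2.resize(ims[0][100:260,110:300],(400,340)),cv2.resize(ims[1][180:340,280:470],(400,340))])[:,:,::-1])
print(sensors.get_obs()["ee_pos"])
```

```text
scene 8699 0.19063260326051268
16 [ 0.4228 -0.2504  0.1933] [ 0.4301 -0.2388  0.2172] [ 0.4277 -0.2474  0.2049]
92 [ 0.5136 -0.2527  0.1906] [ 0.5287 -0.2306  0.2244] [ 0.5236 -0.2433  0.2085]
top 16861 0.19859367980092635
17 [ 0.5114 -0.2328  0.1986] [ 0.5253 -0.2281  0.235 ] [ 0.5156 -0.2293  0.2105]
[ 0.46908027 -0.23830546  0.25124729]
```

View pics/hov.png

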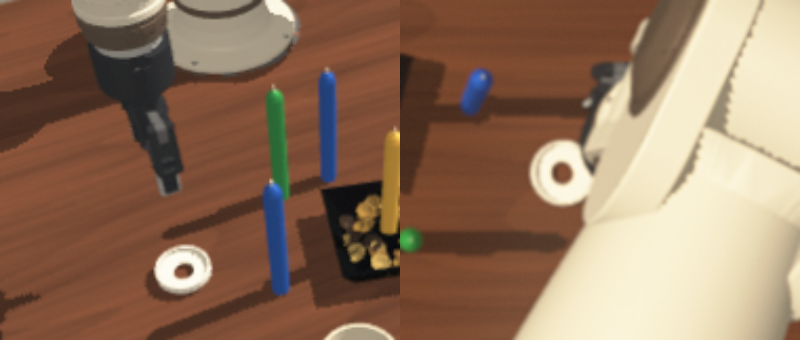

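The hover view shows the open fingers directly above the ring at (183,270) in the left half. Their tips read 60 mm ahead of the TCP. Compared with the known finger position, the scene camera reads about (+2.7, -3.3) mm off, and the top camera is nearly true. Corrected positions are: ring (.4685, -.2355), candlestick (.544, .276), candle (.538, .017).

Call:
apply_moves(rows=[[[0.028,-0.006,0.5],[0,0,0],1],[[0.028,-0.006,0.95],[0,0,0],1],[[0.028,-0.006,0.95],[0,0,0],1],[[0.028,-0.006,0.95],[0,0,0],1]])

```text
time: 2.3
ee_pos: [0.4688, -0.2347, 0.1569]
tcp_rot: [-180.0, -0.0, 89.8]
wrist_force: [0.6, -0.5, 0.8]
opening: 0.0855
grasp_force: 0.0
```

Call:
apply_moves(rows=[[[0,0,0.4],[0,0,0],1],[[0,0,0.65],[0,0,0],1],[[0,0,0.75],[0,0,0],1],[[0,0,0.8],[0,0,0],1],[[0,0,0.84],[0,0,0],1],[[0,0,0.87],[0,0,0],1],[[0,0,0.87],[0,0,0],1],[[0,0,0.87],[0,0,0],1]])

```text
time: 3.1
ee_pos: [0.4695, -0.2344, 0.0695]
tcp_rot: [180.0, 0.0, 89.9]
wrist_force: [-0.3, 0.2, -0.6]
opening: 0.0852
grasp_force: 0.0
```

Call:
apply_moves(rows=[[[0,0,0],[0,0,0],0.9],[[0,0,0],[0,0,0],0.85],[[0,0,0],[0,0,0],0.8],[[0,0,0],[0,0,0],0.75],[[0,0,0],[0,0,0],0.7],[[0,0,0],[0,0,0],0.7],[[0,0,0],[0,0,0],0.7],[[0,0,0],[0,0,0],0.7]], force=30)

```text
time: 3.9
ee_pos: [0.4694, -0.2343, 0.0697]
tcp_rot: [180.0, 0.0, 89.9]
wrist_force: [-2.5, 1.4, 8.5]
opening: 0.0676
grasp_force: 31.8
```

Call:
apply_moves(rows=[[[0,0,-0.05],[0,0,0],0.7],[[0,0,-0.2],[0,0,0],0.7],[[0,0,-0.5],[0,0,0],0.7],[[0,0,-0.5],[0,0,0],0.7],[[0,0,-0.5],[0,0,0],0.7]])

```text
time: 4.4
ee_pos: [0.4697, -0.2345, 0.1201]
tcp_rot: [179.9, 0.1, 89.9]
wrist_force: [-0.3, 0.5, -1.3]
opening: 0.0674
grasp_force: 34.0
```

Call:
apply_moves(rows=[[[0,0,-0.4],[0,0,0],0.7],[[0,0,-0.8],[0,0,0],0.7],[[0,0,-1.0],[0,0,0],0.7],[[0,0,-1.0],[0,0,0],0.7]])

```text
time: 4.8
ee_pos: [0.47, -0.2346, 0.2215]
tcp_rot: [179.8, 0.1, 89.9]
wrist_force: [0.3, 0.5, -0.9]
opening: 0.0675
grasp_force: 34.5
```

Call:
apply_moves(rows=[[[0,0,-0.4],[0,0,0],0.7],[[0,0,-0.8],[0,0,0],0.7],[[0,0,-0.9],[0,0,0],0.7],[[0,0,-0.9],[0,0,0],0.7]])

```text
time: 5.2
ee_pos: [0.4696, -0.2344, 0.3089]
tcp_rot: [180.0, 0.0, 89.9]
wrist_force: [0.1, -0.1, -1.7]
opening: 0.0673
grasp_force: 34.5
```

Call:
apply_moves(rows=[[[0.3,0.05,0],[0,0,0],0.7],[[0.6,0.1,0],[0,0,0],0.7],[[1.0,0.15,0],[0,0,0],0.7],[[1.0,0.15,0],[0,0,0],0.7]])

```text
time: 5.6
ee_pos: [0.4844, -0.131, 0.3061]
tcp_rot: [-179.8, -0.1, 90.1]
wrist_force: [0.0, -0.7, -0.9]
opening: 0.0673
grasp_force: 34.5
```

Call:
apply_moves(rows=[[[0.3,0.05,0],[0,0,0],0.7],[[0.6,0.1,0],[0,0,0],0.7],[[1.0,0.15,0],[0,0,0],0.7],[[1.0,0.15,0],[0,0,0],0.7]])

```text
time: 6.0
ee_pos: [0.4996, -0.0313, 0.3062]
tcp_rot: [-179.8, -0.1, 90.1]
wrist_force: [0.4, -0.4, -0.8]
opening: 0.0675
grasp_force: 34.5
```

Call:
apply_moves(rows=[[[0.3,0.05,0],[0,0,0],0.7],[[0.6,0.1,0],[0,0,0],0.7],[[1.0,0.15,0],[0,0,0],0.7],[[1.0,0.15,0],[0,0,0],0.7]])

```text
time: 6.4
ee_pos: [0.515, 0.0683, 0.3062]
tcp_rot: [-179.8, -0.0, 90.0]
wrist_force: [0.4, -0.3, -1.3]
opening: 0.0672
grasp_force: 34.5
```

Call:
apply_moves(rows=[[[0.3,0.05,0],[0,0,0],0.7],[[0.6,0.1,0],[0,0,0],0.7],[[1.0,0.15,0],[0,0,0],0.7],[[1.0,0.15,0],[0,0,0],0.7]])

```text
time: 6.8
ee_pos: [0.5303, 0.1679, 0.3061]
tcp_rot: [-179.8, 0.0, 90.0]
wrist_force: [-0.7, -0.5, -1.8]
opening: 0.0672
grasp_force: 34.5
```

Call:
apply_moves(rows=[[[0.3,0.05,0],[0,0,0],0.7],[[0.6,0.1,0],[0,0,0],0.7],[[1.0,0.14,0],[0,0,0],0.7],[[1.0,0.14,0],[0,0,0],0.7],[[1.0,0.14,0],[0,0,0],0.7],[[1.0,0.14,0],[0,0,0],0.7]])

```text
time: 7.4
ee_pos: [0.5445, 0.2642, 0.308]
tcp_rot: [-179.9, 0.1, 89.8]
wrist_force: [0.8, -0.9, -0.6]
opening: 0.0671
grasp_force: 34.5
```

Call:
apply_moves(rows=[[[0.1,0,0.4],[0,0,0],0.7],[[0.12,0,0.8],[0,0,0],0.7],[[0.12,0,1.0],[0,0,0],0.7],[[0.12,0,1.0],[0,0,0],0.7],[[0.12,0,1.0],[0,0,0],0.7],[[0.12,0,1.0],[0,0,0],0.7]])

```text
time: 8.0
ee_pos: [0.545, 0.2772, 0.211]
tcp_rot: [179.9, -0.1, 89.8]
wrist_force: [0.2, 1.0, -1.0]
opening: 0.0671
grasp_force: 34.5
```

Run:
```python
from h import *
ims=[]
o=sensors.get_obs();print(o["ee_pos"],o["tcp_rot"])
off={"scene":np.array([.0027,-.0033,0]),"top":np.zeros(3)}
for n in("scene","top"):
    p,d=imaging.camera(n); ims.append(p);np.savez(n+"1.npz",p=p,d=d)
    q=p.astype(int)
    P=cloud(n,d,np.ones(d.shape,bool)); 
    v,u=np.nonzero(d>0); wh=((q.min(2)>120)&(q.max(2)-q.min(2)<70))[v,u]
    k=(np.hypot(P[:,0]-.545,P[:,1]-.275)<.06)
    for nm,lo,hi,w in(("ring",.118,.155,True),("cup",.062,.094,False)):
        s=P[k&(P[:,2]>lo)&(P[:,2]<hi)&(wh|(not w))]-off[n]
        if len(s): print(n,nm,len(s),s.min(0).round(4),s.max(0).round(4),s.mean(0).round(4))
cv2.imwrite("pics/ring.png",np.hstack([cv2.resize(ims[0][100:220,310:450],(400,340),interpolation=2),cv2.resize(ims[1][150:290,60:220],(400,340),interpolation=2)])[:,:,::-1])
```

```text
[0.54501753 0.27718885 0.21102694] [ 1.79855970e+02 -6.93163786e-02  8.98284054e+01]
scene ring 209 [0.5068 0.24   0.1405] [0.5766 0.3066 0.155 ] [0.5391 0.2749 0.1516]
scene cup 186 [0.5268 0.2584 0.0622] [0.5615 0.2943 0.0938] [0.5471 0.2732 0.0811]
top ring 358 [0.5134 0.2412 0.1469] [0.5769 0.29   0.155 ] [0.5465 0.2659 0.1525]
top cup 96 [0.5258 0.2575 0.0622] [0.5583 0.2927 0.0935] [0.5403 0.2665 0.0785]
```

View pics/ring.png

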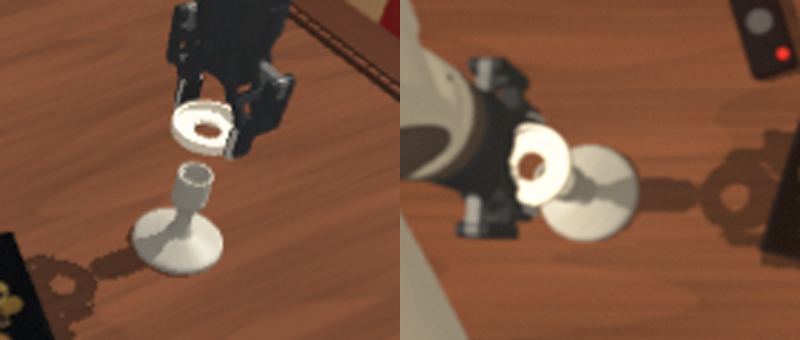

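The ring is held about level over the cup: its hole is at (207,129) and the cup mouth at (196,174) in the left crop. I'll measure the hole and the mouth by rays.

```bash
python3 - <<'E'
from h import *
off={"scene":np.array([.0027,-.0033,0]),"top":np.zeros(3)}
H={}
for n,g in(("scene",(382,145)),("top",(60+130*.4,150+165*140/340))):
    D=np.load(n+"1.npz");q=D["p"].astype(int);w=((q.min(2)>150)).astype(np.uint8)
    w=cv2.resize(q.astype(np.uint8).min(2),None,fx=4,fy=4,interpolation=cv2.INTER_CUBIC)>150
    cs,h=cv2.findContours(w.astype(np.uint8),cv2.RETR_CCOMP,cv2.CHAIN_APPROX_NONE)
    for c,hh in zip(cs,h[0]):
        if len(c)<20: continue
        e=cv2.fitEllipse(c);ctr=(np.array(e[0])+.5)/4-.5
        if np.hypot(*(ctr-g))<12: 
            print(n,"hole" if hh[3]>=0 else "outer",ctr.round(2),np.round(np.array(e[1])/4,2))
            if hh[3]>=0: H[n]=ctr; print("  at z .1515",(plane(n,[ctr],.1515)-off[n]).round(4))
            else: print("  at z .157",(plane(n,[ctr],.157)-off[n]).round(4))
if len(H)==2: print("tri",tri(H["scene"],H["top"]))
# mouth of the cup: points of the first pictures, by extents in the image of the upper band
for n in("scene","top"):
    D=np.load(n+"0.npz");P=cloud(n,D["d"],np.ones(D["d"].shape,bool))
    P=P[np.hypot(P[:,0]-.545,P[:,1]-.275)<.03]; P=P[(P[:,2]>.086)]-off[n]
    c=cv2.minEnclosingCircle(P[:,:2].astype(np.float32)*1000); print(n,"cup",c, "z",np.percentile(P[:,2],[50,90,98]))
    # image: bore centroid / lip ellipse
    q=cv2.resize(D["p"],None,fx=4,fy=4,interpolation=cv2.INTER_CUBIC).astype(int)
    pc=proj(n,[np.array([.5445,.276,.095])+off[n]])[0]; print("  mouth expected px",pc.round(2))
E
python3 - <<'E'
import sys;sys.path.insert(0,".")
from h import *
off={"scene":np.array([.0027,-.0033,0]),"top":np.zeros(3)}
t=np.linspace(0,2*np.pi,80)
out=[]
for n in("scene","top"):
    D=np.load(f"{n}0.npz");im=D["p"];pc=proj(n,[np.array([.5445,.276,.095])+off[n]])[0]
    x0,y0=(pc-20).astype(int);k=10
    c=cv2.resize(im[y0:y0+40,x0:x0+40],None,fx=k,fy=k,interpolation=cv2.INTER_CUBIC)
    for r in(.0175,.014):
        e=proj(n,np.c_[.5445+r*np.cos(t),.276+r*np.sin(t),.095+0*t]+off[n])
        cv2.polylines(c,[np.int32((e-[x0,y0]+.5)*k)],True,(255,0,0),1)
    out.append(c)
cv2.imwrite("pics/mouth.png",np.hstack(out)[:,:,::-1])
E
```

```text
scene outer [380.77 143.47] [16.54 21.15]
  at z .157 [[0.542  0.2713 0.157 ]]
scene hole [382.22 145.58] [5.43 9.94]
  at z .1515 [[0.5459 0.2746 0.1515]]
scene hole [377.31 137.24] [0.83 3.49]
  at z .1515 [[0.5114 0.2848 0.1515]]
top hole [111.75 218.06] [10.79 12.65]
  at z .1515 [[0.5455 0.2757 0.1515]]
tri (array([0.53897329, 0.26123986, 0.17753817]), np.float64(0.008723676179787462))
scene cup ((545.2640380859375, 276.69781494140625), 18.11451530456543) z [0.09150207 0.09422563 0.09612986]
  mouth expected px [377.94 161.17]
top cup ((543.001953125, 275.77001953125), 17.828889846801758) z [0.09393829 0.09660086 0.09761987]
  mouth expected px [121.35 222.9 ]
```

View pics/mouth.png

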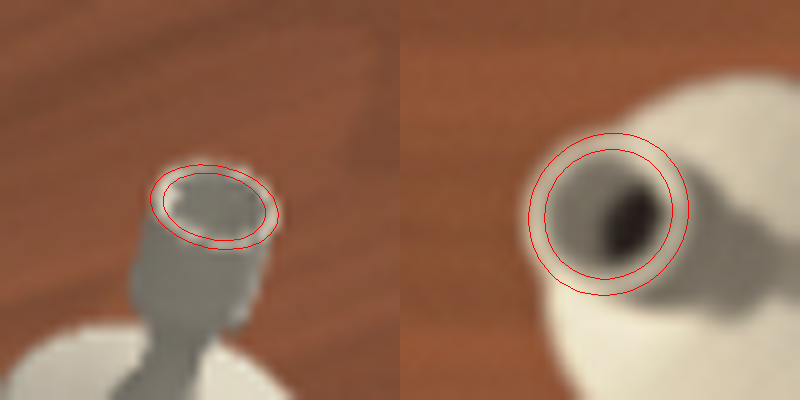

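The outlines drawn for a mouth at (.5445,.276,.095) fall on the lip in both views to within 0.5 px, about 1 mm. The ring hole is at about (.545,.2756), so it is aligned within the clearance and I'll lower it slowly.

Call:
apply_moves(rows=[[[0.004,-0.006,0.2],[0,0,0],0.7],[[0.004,-0.006,0.35],[0,0,0],0.7],[[0.004,-0.006,0.42],[0,0,0],0.7],[[0.004,-0.006,0.44],[0,0,0],0.7],[[0.004,-0.006,0.46],[0,0,0],0.7],[[0.004,-0.006,0.48],[0,0,0],0.7],[[0.004,-0.006,0.49],[0,0,0],0.7],[[0.004,-0.006,0.5],[0,0,0],0.7],[[0.004,-0.006,0.5],[0,0,0],0.7]])

```text
time: 9.0
ee_pos: [0.5438, 0.278, 0.159]
tcp_rot: [180.0, -0.0, 89.9]
wrist_force: [-0.7, 0.5, -1.4]
opening: 0.0673
grasp_force: 34.5
```

Call:
apply_moves(rows=[[[0,0,0.007],[0,0,0],0.7],[[0,0,0.014],[0,0,0],0.7],[[0,0,0.02],[0,0,0],0.7],[[0,0,0.02],[0,0,0],0.7]])

```text
time: 9.4
ee_pos: [0.5438, 0.278, 0.1578]
tcp_rot: [180.0, -0.0, 89.9]
wrist_force: [-1.4, -0.4, 5.0]
opening: 0.0675
grasp_force: 34.9
```

Call:
apply_moves(rows=[[[0,0,0],[0,0,0],0.85],[[0,0,0],[0,0,0],0.9],[[0,0,0],[0,0,0],1],[[0,0,0],[0,0,0],1],[[0,0,0],[0,0,0],1]])

```text
time: 9.9
ee_pos: [0.5437, 0.278, 0.1567]
tcp_rot: [-180.0, 0.0, 89.9]
wrist_force: [0.5, -0.9, 0.0]
opening: 0.0855
grasp_force: 0.0
```

Call:
apply_moves(rows=[[[0,0,-0.1],[0,0,0],1],[[0,0,-0.3],[0,0,0],1],[[0,0,-0.7],[0,0,0],1],[[0,0,-1.0],[0,0,0],1],[[0,0,-1.0],[0,0,0],1]])

```text
time: 10.4
ee_pos: [0.5447, 0.2785, 0.2628]
tcp_rot: [179.6, -0.2, 89.9]
wrist_force: [0.5, 0.0, -0.5]
opening: 0.0852
grasp_force: 0.0
```

Call:
apply_moves(rows=[[[-0.4,0,-0.2],[0,0,0],1],[[-0.8,0,-0.4],[0,0,0],1],[[-1.0,-0.03,-0.6],[0,0,0],1],[[-1.0,-0.03,-0.6],[0,0,0],1]])

```text
time: 10.8
ee_pos: [0.5408, 0.1759, 0.3203]
tcp_rot: [179.8, -0.1, 89.7]
wrist_force: [0.4, 0.5, -0.1]
opening: 0.0856
grasp_force: 0.0
```

Call:
apply_moves(rows=[[[-0.4,0,0],[0,0,0],1],[[-0.8,0,0],[0,0,0],1],[[-1.0,-0.03,0],[0,0,0],1],[[-1.0,-0.03,0],[0,0,0],1],[[-1.0,-0.03,0],[0,0,0],1]])

```text
time: 11.3
ee_pos: [0.5374, 0.0785, 0.3163]
tcp_rot: [-180.0, -0.0, 89.8]
wrist_force: [0.4, 0.5, 0.0]
opening: 0.0852
grasp_force: 0.0
```

Run:
```python
from h import *
o=sensors.get_obs();print(o["time"],o["ee_pos"],o["tcp_rot"])
off={"scene":np.array([.0027,-.0033,0]),"top":np.zeros(3)}
out=[]
for n in("scene","top"):
    p,d=imaging.camera(n);np.savez(n+"2.npz",p=p,d=d)
    q=p.astype(int);w=(q.min(2)>120)&(q.max(2)-q.min(2)<70)
    P=cloud(n,d,w);P=P[(np.hypot(P[:,0]-.545,P[:,1]-.275)<.05)&(P[:,2]>.085)]-off[n]
    c=cv2.minEnclosingCircle(P[:,:2].astype(np.float32)*1000);print(n,c,np.percentile(P[:,2],[2,50,98]).round(4))
    A=np.c_[P[:,:2]-P[:,:2].mean(0),np.ones(len(P))];print("tilt deg",np.degrees(np.linalg.lstsq(A,P[:,2],rcond=None)[0][:2]).round(1))
    pc=proj(n,[[.5445,.276,.095]])[0].astype(int)
    out.append(cv2.resize(p[pc[1]-40:pc[1]+40,pc[0]-40:pc[0]+40],(400,400),interpolation=2))
    y=(q[...,0]>150)&(q[...,2]<60)&(q[...,1]>90)
cv2.imwrite("pics/seated.png",np.hstack(out)[:,:,::-1])
```

```text
11.3 [0.537384   0.07845833 0.31633161] [-1.79967179e+02 -1.80732274e-02  8.98482502e+01]
scene ((543.7510375976562, 277.5075378417969), 35.67243957519531) [0.0933 0.0989 0.1063]
tilt deg [ 0.4 -0.9]Traceback (most recent call last):
  File "<stdin>", line 9, in <module>
    return _quantile_unchecked(
        a, q, axis, out, overwrite_input, method, keepdims, weights)
    return _ureduce(a,
                    func=_quantile_ureduce_func,
    ...<5 lines>...
                    overwrite_input=overwrite_input,
                    method=method)
    r = func(a, **kwargs)
    result = _quantile(arr,
                       quantiles=q,
    ...<2 lines>...
                       out=out,
                       weights=wgt)
    slices_having_nans = np.isnan(arr[-1, ...])
                                  ~~~^^^^^^^^^
IndexError: index -1 is out of bounds for axis 0 with size 0
```

From the scene view the ring sits level (tilt under 1°) with its rim top at .106, so it is seated. The arm blocked the top view. Next is the candle at (.538,.017).

Call:
apply_moves(rows=[[[-0.3,0,0],[0,0,0],1],[[-0.615,0.005,0],[0,0,0],1],[[-0.615,0.005,0],[0,0,0],1],[[-0.615,0.005,0],[0,0,0],1],[[-0.615,0.005,0],[0,0,0],1]])

```text
time: 11.9
ee_pos: [0.5378, 0.0176, 0.3167]
tcp_rot: [-180.0, -0.0, 89.9]
wrist_force: [-0.1, 0.4, 0.2]
opening: 0.0852
grasp_force: 0.0
```

Call:
apply_moves(rows=[[[0,0,0.3],[0,0,0],1],[[0,0,0.6],[0,0,0],1],[[0,0,0.9],[0,0,0],1],[[0,0,0.9],[0,0,0],1],[[0,0,0.9],[0,0,0],1]])

```text
time: 12.4
ee_pos: [0.5376, 0.0173, 0.2274]
tcp_rot: [-180.0, -0.0, 89.9]
wrist_force: [-0.5, -0.5, 0.7]
opening: 0.0853
grasp_force: 0.0
```

Run:
```python
from h import *
o=sensors.get_obs();print(o["time"],o["ee_pos"],o["tcp_rot"])
p,d=imaging.camera("scene")
cv2.imwrite("pics/cand.png",np.hstack([cv2.resize(p[100:240,230:370],(400,400),interpolation=2),cv2.resize(p[120:205,335:420],(400,400),interpolation=2)])[:,:,::-1])
```

```text
12.4 [0.53758151 0.01729227 0.22744516] [-1.79973319e+02 -3.14385177e-03  8.99389147e+01]
```

View pics/cand.png

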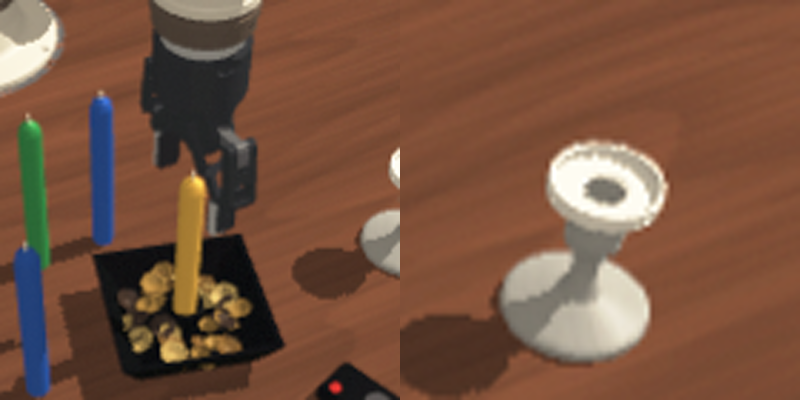

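The left crop shows the fingers straddling the yellow candle at (190,180). The right crop shows the ring level on the cup at (605,190). I'll lower and grip.

Call:
apply_moves(rows=[[[0,0,0.1],[0,0,0],1],[[0,0,0.2],[0,0,0],1],[[0,0,0.21],[0,0,0],1],[[0,0,0.21],[0,0,0],1]])

```text
time: 12.85
ee_pos: [0.5375, 0.0165, 0.2055]
tcp_rot: [-180.0, -0.0, 89.9]
wrist_force: [-0.0, 0.9, 0.3]
opening: 0.0854
grasp_force: 0.0
```

Call:
apply_moves(rows=[[[0,0,0],[0,0,0],0.8],[[0,0,0],[0,0,0],0.6],[[0,0,0],[0,0,0],0.45],[[0,0,0],[0,0,0],0.38],[[0,0,0],[0,0,0],0.32],[[0,0,0],[0,0,0],0.28],[[0,0,0],[0,0,0],0.24],[[0,0,0],[0,0,0],0.2],[[0,0,0],[0,0,0],0.2],[[0,0,0],[0,0,0],0.2],[[0,0,0],[0,0,0],0.2]], force=30)

```text
time: 13.95
ee_pos: [0.5378, 0.0165, 0.206]
tcp_rot: [180.0, -0.0, 89.9]
wrist_force: [0.0, 0.6, 1.4]
opening: 0.0214
grasp_force: 29.4
```

Call:
apply_moves(rows=[[[0,0,-0.1],[0,0,0],0.2],[[0,0,-0.3],[0,0,0],0.2],[[0,0,-0.6],[0,0,0],0.2],[[0,0,-0.9],[0,0,0],0.2],[[0,0,-1.0],[0,0,0],0.2],[[0,0,-1.0],[0,0,0],0.2]])

```text
time: 14.55
ee_pos: [0.5381, 0.0165, 0.3074]
tcp_rot: [179.9, -0.0, 89.9]
wrist_force: [0.3, -0.9, -0.9]
opening: 0.0213
grasp_force: 29.5
```

Call:
apply_moves(rows=[[[0.2,0,-0.2],[0,0,0],0.2],[[0.4,0.01,-0.4],[0,0,0],0.2],[[0.7,0.01,-0.45],[0,0,0],0.2],[[0.9,0.02,-0.45],[0,0,0],0.2],[[0.9,0.02,-0.45],[0,0,0],0.2]])

```text
time: 15.05
ee_pos: [0.5398, 0.1084, 0.3491]
tcp_rot: [-179.9, 0.0, 90.0]
wrist_force: [-0.3, -0.0, -0.6]
opening: 0.0208
grasp_force: 29.6
```

Call:
apply_moves(rows=[[[0.2,0,0],[0,0,0],0.2],[[0.4,0.01,0],[0,0,0],0.2],[[0.7,0.01,0],[0,0,0],0.2],[[0.85,0.02,0],[0,0,0],0.2],[[0.85,0.02,0],[0,0,0],0.2]])

```text
time: 15.55
ee_pos: [0.542, 0.1925, 0.3494]
tcp_rot: [-179.9, 0.0, 90.0]
wrist_force: [-0.6, -0.7, 0.2]
opening: 0.0214
grasp_force: 29.6
```

Call:
apply_moves(rows=[[[0.2,0,0],[0,0,0],0.2],[[0.4,0.01,0],[0,0,0],0.2],[[0.6,0.01,0],[0,0,0],0.2],[[0.8,0.02,0],[0,0,0],0.2],[[0.85,0.02,0],[0,0,0],0.2],[[0.85,0.02,0],[0,0,0],0.2],[[0.85,0.02,0],[0,0,0],0.2],[[0.85,0.02,0],[0,0,0],0.2]])

```text
time: 16.35
ee_pos: [0.5444, 0.2754, 0.351]
tcp_rot: [180.0, 0.0, 89.8]
wrist_force: [-0.5, -0.0, -0.9]
opening: 0.0213
grasp_force: 29.6
```

Run:
```python
from h import *
o=sensors.get_obs();print(o["time"],o["ee_pos"],o["tcp_rot"],o["opening"],o["grasp_force"])
off={"scene":np.array([.0027,-.0033,0]),"top":np.zeros(3)}
out=[]
for n in("scene","top"):
    p,d=imaging.camera(n);np.savez(n+"3.npz",p=p,d=d)
    q=p.astype(int);y=(q[...,0]>110)&(q[...,2]<80)&(q[...,0]-q[...,2]>80)&(q[...,1]>80)
    P=cloud(n,d,y);P=P[(np.hypot(P[:,0]-.545,P[:,1]-.275)<.05)&(P[:,2]>.12)]-off[n]
    print(n,len(P))
    o2=np.array(C[n]["world_from_camera"])[:3,3]
    for z in np.arange(.15,.3,.02):
        s=P[abs(P[:,2]-z)<.01]
        if len(s)>5:
            m=s.mean(0); dd=m[:2]-o2[:2];dd/=np.hypot(*dd); print(" %.2f"%z,len(s),(m[:2]+dd*.0086).round(4),P[:,2].min().round(4))
    w=(q.min(2)>120)&(q.max(2)-q.min(2)<70)
    P=cloud(n,d,w);P=P[(np.hypot(P[:,0]-.545,P[:,1]-.275)<.05)&(P[:,2]>.1)&(P[:,2]<.112)]-off[n]
    if len(P): print(n,"ring",cv2.minEnclosingCircle(P[:,:2].astype(np.float32)*1000),len(P))
    pc=proj(n,[[.5445,.276,.15]])[0].astype(int)
    out.append(cv2.resize(p[max(0,pc[1]-45):pc[1]+45,pc[0]-45:pc[0]+45],(400,400),interpolation=2))
cv2.imwrite("pics/over.png",np.hstack(out)[:,:,::-1])
```

```text
16.35 [0.5443601  0.27544202 0.35103903] [1.79994469e+02 8.83268002e-03 8.98184505e+01] 0.021322981650495055 29.580484628677368
scene 464
 0.15 14 [0.5429 0.2768] 0.1529
 0.17 56 [0.5429 0.2772] 0.1529
 0.19 56 [0.5434 0.2774] 0.1529
 0.21 58 [0.5433 0.2772] 0.1529
 0.23 61 [0.5428 0.2772] 0.1529
 0.25 66 [0.5432 0.2777] 0.1529
 0.27 57 [0.542  0.2769] 0.1529
 0.29 34 [0.5384 0.274 ] 0.1529
scene ring ((542.779296875, 275.8619384765625), 35.487178802490234) 135
top 477
 0.17 27 [0.5456 0.2745] 0.1659
 0.19 38 [0.5448 0.2755] 0.1659
 0.21 53 [0.544  0.2753] 0.1659
 0.23 58 [0.5448 0.276 ] 0.1659
 0.25 58 [0.5456 0.2756] 0.1659
 0.27 46 [0.5454 0.2741] 0.1659
 0.29 56 [0.5472 0.2741] 0.1659
top ring ((543.9646606445312, 275.366455078125), 34.4693489074707) 346
```

View pics/over.png

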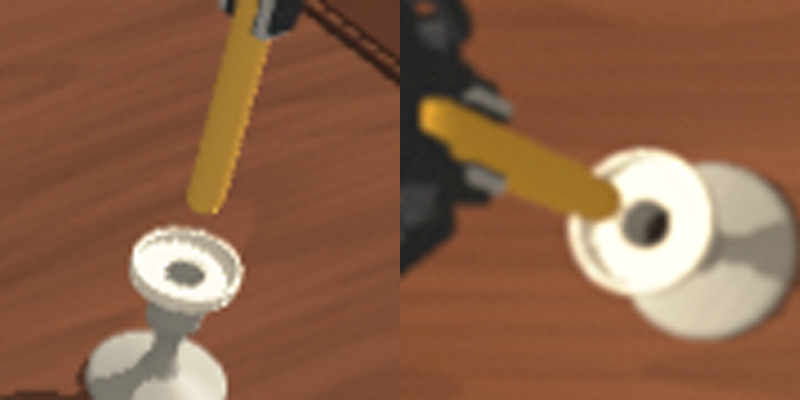

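The candle hangs vertical (column line 200–240 in the left crop) above the ring hole at (185,272). Both views put candle and hole within 1 mm of each other, so I'll lower it.

Call:
apply_moves(rows=[[[0,0,0.2],[0,0,0],0.2],[[0,0,0.35],[0,0,0],0.2],[[0,0,0.42],[0,0,0],0.2],[[0,0,0.47],[0,0,0],0.2],[[0,0,0.52],[0,0,0],0.2],[[0,0,0.56],[0,0,0],0.2],[[0,0,0.6],[0,0,0],0.2],[[0,0,0.6],[0,0,0],0.2]])

```text
time: 17.25
ee_pos: [0.5442, 0.2765, 0.2905]
tcp_rot: [-180.0, 0.0, 89.9]
wrist_force: [-1.3, 0.1, -1.2]
opening: 0.0212
grasp_force: 29.6
```

Call:
apply_moves(rows=[[[0,0,0.04],[0,0,0],0.2],[[0,0,0.08],[0,0,0],0.2],[[0,0,0.12],[0,0,0],0.2],[[0,0,0.16],[0,0,0],0.2],[[0,0,0.2],[0,0,0],0.2],[[0,0,0.22],[0,0,0],0.2],[[0,0,0.24],[0,0,0],0.2],[[0,0,0.25],[0,0,0],0.2],[[0,0,0.25],[0,0,0],0.2]])

```text
time: 18.15
ee_pos: [0.5442, 0.2765, 0.2658]
tcp_rot: [-180.0, 0.0, 89.9]
wrist_force: [-0.6, -1.0, -1.1]
opening: 0.0214
grasp_force: 29.6
```

Call:
apply_moves(rows=[[[0,0,0.01],[0,0,0],0.2],[[0,0,0.017],[0,0,0],0.2],[[0,0,0.024],[0,0,0],0.2],[[0,0,0.028],[0,0,0],0.2],[[0,0,0.028],[0,0,0],0.2]])

```text
time: 18.65
ee_pos: [0.5443, 0.2765, 0.2631]
tcp_rot: [180.0, -0.0, 89.9]
wrist_force: [-0.2, 0.4, -1.3]
opening: 0.0213
grasp_force: 29.7
```

Call:
apply_moves(rows=[[[0,0,0.005],[0,0,0],0.2],[[0,0,0.01],[0,0,0],0.2],[[0,0,0.015],[0,0,0],0.2],[[0,0,0.015],[0,0,0],0.2]])

```text
time: 19.05
ee_pos: [0.5443, 0.2765, 0.263]
tcp_rot: [179.9, -0.1, 89.9]
wrist_force: [-2.4, -0.4, 7.9]
opening: 0.0211
grasp_force: 30.4
```

The floor contact comes at the expected height, so the candle is home. I'll release and back off.

Call:
apply_moves(rows=[[[0,0,-0.003],[0,0,0],0.26],[[0,0,-0.003],[0,0,0],0.3],[[0,0,-0.003],[0,0,0],0.4],[[0,0,-0.003],[0,0,0],0.6],[[0,0,-0.003],[0,0,0],0.9],[[0,0,-0.003],[0,0,0],0.9],[[0,0,-0.003],[0,0,0],0.9]])

```text
time: 19.75
ee_pos: [0.5443, 0.2765, 0.2618]
tcp_rot: [-180.0, 0.0, 89.9]
wrist_force: [-0.1, 0.1, 0.3]
opening: 0.0768
grasp_force: 0.0
```

Call:
apply_moves(rows=[[[0,0,-0.1],[0,0,0],0.9],[[0,0,-0.3],[0,0,0],0.9],[[0,0,-0.6],[0,0,0],0.9],[[0,0,-0.9],[0,0,0],0.9],[[0,0,-0.9],[0,0,0],0.9]])

```text
time: 20.25
ee_pos: [0.5445, 0.2766, 0.3572]
tcp_rot: [179.7, -0.2, 89.9]
wrist_force: [0.9, 0.3, -0.6]
opening: 0.0765
grasp_force: 0.0
```

Call:
apply_moves(rows=[[[-0.3,0,0],[0,0,0],0.9],[[-0.6,0,0],[0,0,0],0.9],[[-1.0,-0.2,0],[0,0,0],0.9],[[-1.0,-0.2,0],[0,0,0],0.9],[[-1.0,-0.2,0],[0,0,0],0.9]])

```text
time: 20.75
ee_pos: [0.5238, 0.1759, 0.3526]
tcp_rot: [179.9, -0.0, 89.8]
wrist_force: [-0.2, 0.4, -0.8]
opening: 0.0764
grasp_force: 0.0
```

Run:
```python
from h import *
o=sensors.get_obs();print(o["time"],o["ee_pos"],o["wrist_force"])
out=[]
n="scene";off=np.array([.0027,-.0033,0])
p,d=imaging.camera(n);q=p.astype(int);y=(q[...,0]>110)&(q[...,2]<80)&(q[...,0]-q[...,2]>80)&(q[...,1]>80)
P=cloud(n,d,y);P=P[(np.hypot(P[:,0]-.545,P[:,1]-.275)<.05)&(P[:,2]>.09)]-off
print("top",np.percentile(P[:,2],[1,99.5]))
for z in np.arange(.12,.25,.02):
    s=P[abs(P[:,2]-z)<.01]
    if len(s): print("%.2f"%z,s.mean(0).round(4))
w=(q.min(2)>120)&(q.max(2)-q.min(2)<70)
P=cloud(n,d,w);P=P[(np.hypot(P[:,0]-.545,P[:,1]-.275)<.05)&(P[:,2]>.085)&(P[:,2]<.13)]-off
A=np.c_[P[:,:2]-P[:,:2].mean(0),np.ones(len(P))];print("ring tilt",np.degrees(np.linalg.lstsq(A,P[:,2],rcond=None)[0][:2]).round(1),np.percentile(P[:,2],98))
t,_=imaging.camera("top")
cv2.imwrite("pics/end.png",np.hstack([cv2.resize(p[60:220,300:460],(400,400),interpolation=2),cv2.resize(t[150:290,60:200],(400,400),interpolation=2)])[:,:,::-1])
```

```text
20.75 [0.52383528 0.17589628 0.35255057] [-0.17340393  0.40466896 -0.75050804]
top [0.09944781 0.24329266]
0.12 [0.55   0.2714 0.1203]
0.14 [0.5487 0.2718 0.1402]
0.16 [0.5493 0.272  0.1605]
0.18 [0.5493 0.2721 0.1802]
0.20 [0.5488 0.272  0.2001]
0.22 [0.5489 0.2723 0.2199]
0.24 [0.5476 0.2739 0.2374]
ring tilt [ 0.6 -0.2] 0.10640014295989397
```

View pics/end.png

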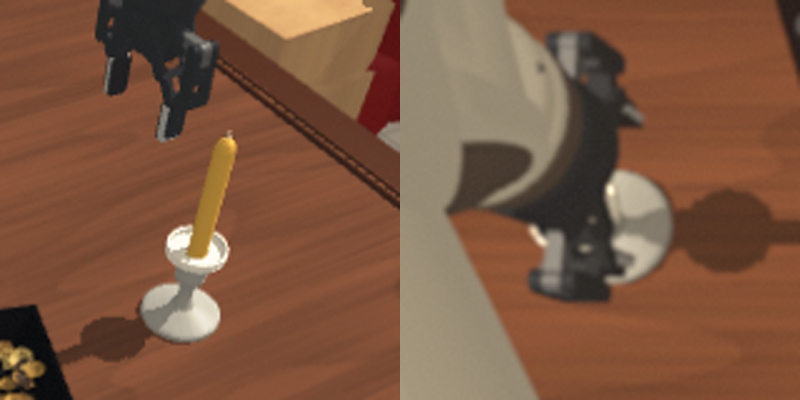

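The left crop shows the candle upright in the candlestick (tip at (230,140), base at (200,250)). Its top is at about .245, so it is home, and the ring is level. The gripper is clear of everything, so I'm handing in.

```bash
python3 -c "
from workcell import bot
print(bot.job_done())"
```

```text
the job is handed in; nothing more can be done
None
```

The job is handed in: the drip ring sits level on the candlestick's cup, and the yellow candle stands upright and fully home through it, finished at about 21 s with the gripper clear.

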